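Bring the dipper carrier round the palette track

TASK

Slide the dipper carrier by its post along its bent track, round the corner and on past the spring catch until it is fully home against the end stop, then let go of it. Be gentle: do not force it against the rails or the stop (about 20 N is too much), and leave the jar, the palette knife and the can where they are.

Things in the scene. Friction and masses are not known exactly. Their poses are not given: they have to be found in the camera images.
- track: Fixed plywood board 310 x 320 x 10 mm with an aluminium channel bent into an L. Origin at table height under the bend's centre; z up. The carrier's centreline: along +x at y = -90 mm (entry leg, from x = -170), a left turn of 90 degrees round the origin at radius 90 mm, then +y at x = 90 mm (exit leg, to y = 138). Channel 35 mm wide; the board's top is its floor; rails 14 mm high over it.
- bend_centre (a point): The bend's centre of curvature, on the board's top; axes as the track's. The rails have lips that hold the carrier's shoes down: it cannot be lifted out. It slides freely (1 to 2 N) if led along the centreline and turned with it; its shoes stay on the centreline, so in the bend its post runs up to 5 mm inside it.
- bumper (a joint): Round steel bumper pin (14 mm across) that pokes 7 mm out of the end stop's face towards the carrier, 18 mm over the board; value in m: 0 = out, 0.007 = pushed flush by the deck's front edge, which then rests on the stop: fully home. Light spring (under 1 N). End stop (dark block 60 mm wide, 34 mm high, rigid), bumper and spring catch are one unit clamped on the exit leg.
- exit_end (a point): Middle of the exit leg's open end on the channel floor (x = 90, y = 138 mm in the track's frame); axes as the track's. The unit is clamped somewhere new each time: fully home, the carrier's origin lies 53 to 83 mm short of this point. A sprung steel ball in the outer rail resists (2 to 7 N) from 24 to 11 mm before home, then holds the carrier. The stop is felt beyond it.
- carrier: Wooden carrier, 0.3 to 0.65 kg, in the entry leg. Origin: middle of its underside, on the channel floor; x forward, z up. Two black shoes 32 mm across (3 mm less than the channel), 30 mm ahead of and behind the origin; deck 134 x 44 mm, top at z = 22 mm; on it two steel dippers 32 mm across, 14 mm high, 47 mm ahead and behind; an upright post between.
- post (a point): On the axis of the carrier's post, at the height to grip (48 mm above the channel floor). The post is 18 mm across and stands at the carrier's origin from the deck's top (22 mm) to 64 mm above the channel floor. Pinch it from above with the fingers to either side of the track, as the dippers stand before and behind.
- paint_jar: Bystander: closed paint jar, 52 mm across, 62 mm high, standing on the table outside the exit leg. Origin: middle of its underside.
- palette_knife: Bystander: palette knife lying on the board inside the bend. 170 mm long, 16 mm high, 18 mm wide. Origin: middle of its underside, x along its length.
- solvent_can: Bystander: aluminium can, 66 mm across, 100 mm high, standing on the table outside the entry leg. Origin: middle of its underside.
Things that resemble listed ones, but are neither listed nor needed, are in the scene too. Of the things like the carrier, leave any that is pink or purple; of the rest the larger one is meant.

How it is judged (in metres and radians):
On the way:
1. the carrier is round the bend, in line with the exit leg (angle between the x axis of carrier and the y axis of track, either way round below 0.15 rad and y of carrier in the frame of track above 0.02 m and value of joint bumper below 0.002 m), for 0.1 s.
At the end, for the whole second after the job is handed in: The carrier rests in the exit leg, in line with it within 0.1 rad, past the spring catch and against the end stop so that the bumper is pushed in at least 4.5 mm of its 7 mm, at rest and let go (value of joint bumper above 0.0045 m and y of carrier in the frame of track above 0.045 m and angle between the x axis of carrier and the y axis of track, either way round below 0.1 rad and linear speed of carrier below 0.02 m/s); the robot touches nothing.
It fails at once if the carrier is forced against the track, its rails, catch or stop (over 25 N in all) (contact force between carrier and track above 25 N).
It fails at once if the paint jar is moved more than 15 mm (distance of paint_jar from where it was at the start of the episode above 0.015 m).
It fails at once if the palette knife is moved more than 15 mm (distance of palette_knife from where it was at the start of the episode above 0.015 m).
It fails at once if the solvent can is moved more than 15 mm (distance of solvent_can from where it was at the start of the episode above 0.015 m).
It also fails if it takes over 72 s, if anything falls off the work surface, if the arm or the gripper's body presses on something with over 40 N, if the wrist force passes 120 N, or if a joint passes its speed limit or range.

ROBOT

A 6-joint arm with a two-finger parallel gripper is mounted at the origin on the work surface. World frame = base frame: x ahead of the robot, y to its left, z up, the work surface at z = 0. Lengths are in m, angles in degrees, forces in N, time in s.
With the tool pointing down it reaches from about 0.35 to 0.875 m from the base axis. Payload 4.2 kg.
Tool frame: the origin (TCP) lies midway between the tips of the shut fingers; the grasp point (between the pads) lies 19 mm behind it; z points along the fingers, y is the line along which they close (so a half turn about z gives the same grasp; the last joint's range is limited). The gripper opens to 87 mm and grips with 3 to 60 N. Pads are 19 mm wide; open, the fingers measure 117 mm over their backs; the gripper's body (75 mm by 190 mm) begins 51 mm behind the grasp point.
Start: joints at [-53.881, 22.042, 0.453, 0, -68.411, -14.817], TCP at [0.227, -0.582, 0.223] pointing down, gripper open.
Joint ranges: [-179.83, 179.83], [-69.29, 118.12], [-61.27, 80.66], [-181.25, 117.63], [-171.15, -9.14], [-177.46, 177.46]. Speed limits (degrees/s): [159.86, 159.86, 180, 180, 180, 180].

INTERFACE

Orientations are given as a 3x3 rotation matrix whose columns are the frame's x, y, z axes.
In Python, from station import sense, capture, camera_params, finish_job gives the robot as it stands.
- The arm moves only by the tool drive_tool, never from a script. Its argument "rows" is a list of rows, each an object of numbers: "tx", "ty", "tz": the shift along the tool's x, y, z in cm; "ax", "ay", "az": the turn, a rotation vector about the tool's x, y, z in rad; "claw": the finger opening in cm, from 0 to 8.7. In form: [{"tx": .., "ty": .., "tz": .., "ax": .., "ay": .., "az": .., "claw": ..}, ...]. A call has 1 to 10 rows; each row shifts and turns the commanded pose from where the row before left it, along the tool's axes as they then stand; what a row does not reach is not made up. A row lasts 1/12 s, in which the tool goes at most 41.7 mm and 7.16 degrees, less where a joint would pass 70% of its speed; a pose out of reach is approached as far as the arm can. A call with a gripper value outside its range is refused whole. The fingers move at their own pace and stop on an object; the grip force is fixed at half the most. Time passes only in rows, so rows that do not move let the fingers close. It gives the time, the measured TCP pose, the force, the opening and the grip force at its end, in the units of the state.
- sense(): the state, without advancing time (a new reading comes with each control period).
- capture(name): name is "scene" or "top" or "wrist"; returns (picture, depth): 480x640x3 uint8, red, green, blue; 480x640 float32, m along the optical axis (not along the pixel's ray), 0 where there is no reading.
- camera_params(name): a dict with "intrinsics" (3x3 intrinsics, pixels), "k1" (the pictures are not rectified: a ray, as slopes to the right and down, at radius r is drawn at 1 + k1 r^2 times it, then the intrinsics apply), "R" (3x3) and "t" (3): a world point X has camera coordinates R X + t; the wrist camera has in their place "tool_from_camera" (4x4, takes a point from camera to tool coordinates, whose origin is the TCP and whose axes are the flange's). Camera axes: x right, y down, z forward; pixel columns grow to the right and rows downward; lengths in m; the calibration is good to about 2 mm. A picture is of the moment at which its call begins: read the wrist's pose just before it. camera_params takes no time and is no camera call.
- finish_job(): hands the job in; it is judged then, once.
The state is a dict: "time_s": time; "joints": joint angles; "joint_velocities": joint speeds; "effort": joint torques, N m; "tcp_pos": TCP position; "ee_rot": TCP orientation; "wrist_force": force on the tool from outside, world axes, zero at the start; "moment": the same for the moment, N m; "gripper_width": opening from 0.0 (shut) to 1.0 (fully open); "gripper_force": force on a finger pad.
Only numpy, scipy, OpenCV 4.12 (cv2) and the standard library are available. Lean on these libraries where they do the work, as an engineer would, in place of code of your own. Each camera call takes 0.05 s, during which the arm holds its last target. There are 200 camera calls.

## Working session

There is one attempt and no reset: what is moved stays moved. The work goes in short steps, Python scripts to look and compute and a tool call to move; the robot and the scene stay as the last step left them, time stands still between calls to the robot, and variables do not carry over. Pictures are saved under pics/ and viewed, at most 10 in all, crops included, and the job is handed in when it is done.

Besides the shell and the picture viewer there is one more tool, called as a command line: name --argument value ..., lists and objects as JSON in quotes. drive_tool: Moves the arm, as the interface text tells. Its arguments: {"type":"object","properties":{"rows":{"type":"array"}},"required":["rows"]}

```bash
mkdir -p pics; ls; cat > h.py <<'E'
import numpy as np, cv2
from station import sense, capture, camera_params, finish_job
def pts(name,st=None):
    st=sense(); im,d=capture(name); p=camera_params(name)
    K=np.array(p["intrinsics"]);k1=p["k1"]
    v,u=np.mgrid[0:480,0:640]
    uv=np.stack([u,v],-1).reshape(-1,1,2).astype(np.float32)
    n=cv2.undistortPoints(uv,K,np.array([k1,0,0,0.])).reshape(480,640,2)
    c=np.dstack([n*d[...,None],d])
    if name=="wrist":
        T=np.array(p["tool_from_camera"]); X=c@T[:3,:3].T+T[:3,3]
        X=X@np.array(st["ee_rot"]).T+np.array(st["tcp_pos"])
    else:
        X=(c-np.array(p["t"]))@np.array(p["R"])
    return im,d,X
E
python3 - <<'E'
from h import *
s=sense();print(s)
for n in("top","scene"):
    im,d,X=pts(n); cv2.imwrite(f"pics/{n}0.png",im[...,::-1]); np.savez(f"pics/{n}0.npz",im=im,d=d,X=X)
E
```

```text
pics
{'time_s': 0.0, 'joints': array([-5.38814320e+01,  2.20895888e+01,  3.81855349e-01, -2.93368646e-02,
       -6.84102106e+01, -1.48167528e+01]), 'joint_velocities': array([ 0.03107365,  0.04013973,  0.04956642, -0.05537533, -0.03983148,
        0.0817818 ]), 'effort': array([ 1.63758115e-03, -3.90667248e+01,  1.87405550e+01,  4.21969995e+00,
        1.10513822e-02, -1.91849144e-04]), 'tcp_pos': array([ 0.2268639 , -0.58174523,  0.22148522]), 'ee_rot': array([[-9.31748296e-01, -3.63103878e-01, -8.28784467e-04],
       [-3.63104818e-01,  9.31746271e-01,  1.94346857e-03],
       [ 6.65358629e-05,  2.11175916e-03, -9.99997768e-01]]), 'wrist_force': array([-0.15812048,  0.13176636,  0.67278767]), 'moment': array([-0.01232608, -0.02101632,  0.00163183]), 'gripper_force': 0.0, 'gripper_width': 1.0001586596251475}
```

View pics/top0.png

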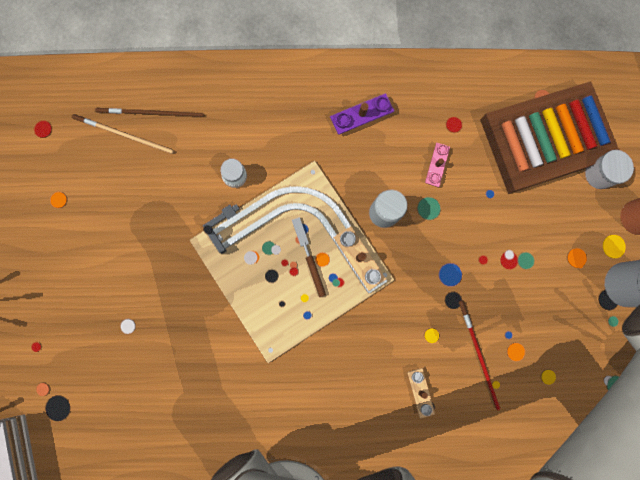

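View pics/scene0.png

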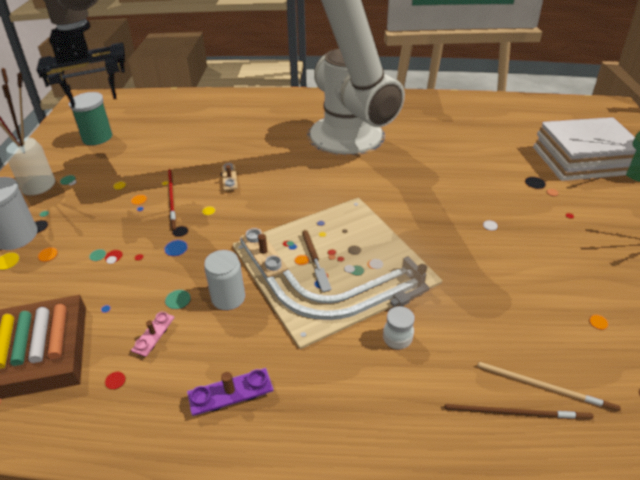

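The carrier is in the entry leg of the track (dippers at top-image pixels 349,239 and 374,276). The end stop is at about 220,230, the jar at 233,172, the can at 390,208 and the knife runs from 300,228 to 322,295.

```bash
cat > fit.py <<'E'
from h import *
from scipy.optimize import least_squares
z=np.load("pics/top0.npz"); X=z["X"]; im=z["im"].astype(int)
for n,(u,v) in dict(c1=(316,162),c2=(393,281),c3=(268,361),c4=(190,240),d1=(349,239),d2=(374,276),post=(361,257),stop=(217,233),jar=(233,167),can=(390,200),board=(250,300),rail=(290,190)).items(): print(n,X[v,u].round(4))
m=cv2.fillConvexPoly(np.zeros((480,640),np.uint8),np.array([(316,160),(397,281),(268,365),(186,240)]),1)>0
sat=im.max(-1)-im.min(-1)
zz=X[...,2]
sel=m&(zz>0.017)&(zz<0.03)&(sat<25)&(im.min(-1)>140)
P=X[sel]; print(len(P),np.median(P[:,2]))
def dev(q):
    x,y,a=q; c,s=np.cos(a),np.sin(a); dx,dy=P[:,0]-x,P[:,1]-y
    X_,Y_=c*dx+s*dy,-s*dx+c*dy
    e=np.where(X_<0,-Y_-90e-3,np.where(Y_>0,X_-.09,np.hypot(X_,Y_)-.09))
    return e
def res(q):
    return abs(dev(q))-0.0185
best=None
c0=X[[162,281,361,240],[316,393,268,190],:2].mean(0)
for a in np.arange(0,6.28,.3):
    r=least_squares(res,[*c0,a],loss="soft_l1",f_scale=.003)
    if best is None or r.cost<best.cost: best=r
q=best.x; print("track",q,np.degrees(q[2]),best.cost, np.median(abs(res(q))))
c,s=np.cos(q[2]),np.sin(q[2]);R=np.array([[c,-s],[s,c]])
for n,(u,v) in dict(c1=(316,162),c2=(393,281),c3=(268,361),c4=(190,240),d1=(349,239),d2=(374,276),post=(361,257),stop=(217,233),jar=(233,167),can=(390,200),k1=(300,228),k2=(322,292)).items(): print(n,((X[v,u,:2]-q[:2])@R).round(4))
E
python3 fit.py
```

```text
c1 [ 0.7335 -0.079  -0.    ]
c2 [ 0.4696 -0.2383  0.003 ]
c3 [0.3074 0.0305 0.0103]
c4 [0.5642 0.1935 0.0114]
d1 [ 0.5577 -0.1429  0.0359]
d2 [ 0.4795 -0.1932  0.0339]
post [ 0.5159 -0.162   0.0756]
stop [0.5767 0.1343 0.0224]
jar [0.7084 0.0957 0.0621]
can [ 0.6262 -0.2201  0.1021]
board [0.4349 0.0667 0.0111]
rail [ 0.6664 -0.0212  0.024 ]
1799 0.024123495558550104
track [ 0.55844408 -0.02968663  0.54728005] 31.35683684488552 0.031673462030598766 0.003186520309700066
c1 [ 0.1239 -0.1332]
c2 [-0.1844 -0.1319]
c3 [-0.1831  0.1821]
c4 [0.1211 0.1876]
d1 [-0.0596 -0.0963]
d2 [-0.1525 -0.0985]
post [-0.1052 -0.0908]
stop [0.101  0.1305]
jar [0.1933 0.029 ]
can [-0.0412 -0.1979]
k1 [ 0.0172 -0.0239]
k2 [-0.1223  0.0104]
```

drive_tool --rows '[{"tx": -1.3, "ty": 0.9}, {"tx": -2.6, "ty": 1.8}, {"tx": -2.6, "ty": 1.8}, {"tx": -2.6, "ty": 1.8}, {"tx": -2.6, "ty": 1.8}, {"tx": -2.6, "ty": 1.8}, {"tx": -2.6, "ty": 1.8}, {"tx": -2.6, "ty": 1.8}, {"tx": -2.6, "ty": 1.8}, {"tx": -2.6, "ty": 1.8}]'

```text
invalid input at $.rows[0]: expected keys tx, ty, tz, ax, ay, az, claw
```

drive_tool --rows '[{"tx": -2.6, "ty": 1.8}, {"tx": -2.6, "ty": 1.8}, {"tx": -2.6, "ty": 1.8}, {"tx": -2.6, "ty": 1.8}, {"tx": -2.6, "ty": 1.8}, {"tx": -2.6, "ty": 1.8}, {"tx": -1.9, "ty": 0.8}, {"az": -0.1}, {"az": -0.075}, {}]'

```text
invalid input at $.rows[0]: expected keys tx, ty, tz, ax, ay, az, claw
```

```bash
python3 - <<'E'
from h import *
s=sense();print(s["tcp_pos"],s["ee_rot"],s["joints"],s["wrist_force"])
for n in("wrist","top"):
    im,d,X=pts(n); cv2.imwrite(f"pics/{n}1.png",im[...,::-1]); np.savez(f"pics/{n}1.npz",im=im,d=d,X=X)
E
```

```text
[ 0.22688383 -0.58178542  0.22158847] [[-9.31733437e-01 -3.63142084e-01 -7.93385684e-04]
 [-3.63142940e-01  9.31731724e-01  1.78862502e-03]
 [ 8.96975944e-05  1.95463415e-03 -9.99998086e-01]] [-5.38803304e+01  2.20853732e+01  3.89002886e-01 -2.54764140e-02
 -6.84132104e+01 -1.48169381e+01] [-0.10418265  0.41623962 -0.36663373]
```

View pics/wrist1.png

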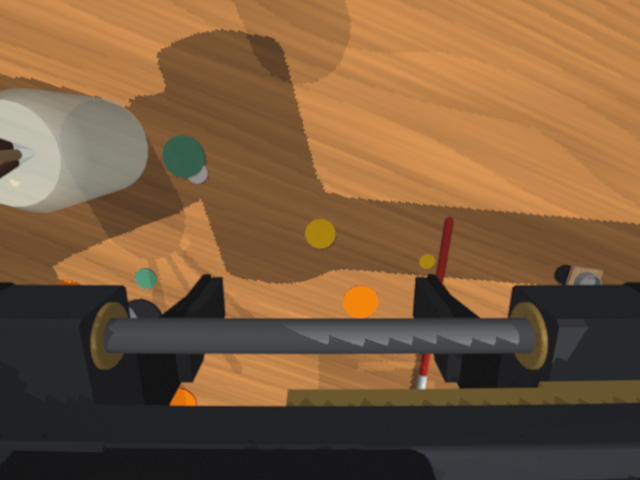

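The wrist view shows the gripper still over the start area, with the real jar of brushes at the left, away from my path. The rows need all their keys.

drive_tool --rows '[{"tx": -1.3, "ty": 0.9, "tz": 0, "ax": 0, "ay": 0, "az": 0, "claw": 8.7}, {"tx": -2.6, "ty": 1.8, "tz": 0, "ax": 0, "ay": 0, "az": 0, "claw": 8.7}, {"tx": -2.6, "ty": 1.8, "tz": 0, "ax": 0, "ay": 0, "az": 0, "claw": 8.7}, {"tx": -2.6, "ty": 1.8, "tz": 0, "ax": 0, "ay": 0, "az": 0, "claw": 8.7}, {"tx": -2.6, "ty": 1.8, "tz": 0, "ax": 0, "ay": 0, "az": 0, "claw": 8.7}, {"tx": -2.6, "ty": 1.8, "tz": 0, "ax": 0, "ay": 0, "az": 0, "claw": 8.7}, {"tx": -2.6, "ty": 1.8, "tz": 0, "ax": 0, "ay": 0, "az": 0, "claw": 8.7}, {"tx": -2.6, "ty": 1.8, "tz": 0, "ax": 0, "ay": 0, "az": 0, "claw": 8.7}, {"tx": -2.6, "ty": 1.8, "tz": 0, "ax": 0, "ay": 0, "az": 0, "claw": 8.7}, {"tx": -2.6, "ty": 1.8, "tz": 0, "ax": 0, "ay": 0, "az": 0, "claw": 8.7}]'

```text
time_s: 1.03
tcp_pos: [0.3956, -0.3311, 0.2226]
ee_rot: [[-0.932, -0.364, 0.0], [-0.364, 0.932, 0.0], [-0.0, 0.0, -1.0]]
wrist_force: [0.7, 0.0, -0.1]
gripper_width: 1.001
gripper_force: 0.0
```

drive_tool --rows '[{"tx": -2.6, "ty": 1.8, "tz": 0, "ax": 0, "ay": 0, "az": 0, "claw": 8.7}, {"tx": -2.6, "ty": 1.8, "tz": 0, "ax": 0, "ay": 0, "az": 0, "claw": 8.7}, {"tx": -2.6, "ty": 1.8, "tz": 0, "ax": 0, "ay": 0, "az": 0, "claw": 8.7}, {"tx": -2.6, "ty": 1.8, "tz": 0, "ax": 0, "ay": 0, "az": 0, "claw": 8.7}, {"tx": -2.6, "ty": 1.8, "tz": 0, "ax": 0, "ay": 0, "az": 0, "claw": 8.7}, {"tx": -2.6, "ty": 1.8, "tz": 0, "ax": 0, "ay": 0, "az": 0, "claw": 8.7}, {"tx": -1.9, "ty": 0.8, "tz": 0, "ax": 0, "ay": 0, "az": 0, "claw": 5}, {"tx": 0, "ty": 0, "tz": 0, "ax": 0, "ay": 0, "az": -0.1, "claw": 5}, {"tx": 0, "ty": 0, "tz": 0, "ax": 0, "ay": 0, "az": -0.075, "claw": 5}, {"tx": 0, "ty": 0, "tz": 0, "ax": 0, "ay": 0, "az": 0, "claw": 5}]'

```text
time_s: 1.87
tcp_pos: [0.5159, -0.1604, 0.2223]
ee_rot: [[-0.853, -0.522, -0.0], [-0.522, 0.853, 0.0], [0.0, 0.0, -1.0]]
wrist_force: [-0.2, -0.9, 0.2]
gripper_width: 0.785
gripper_force: 0.0
```

```bash
python3 - <<'E'
from h import *
s=sense();print(s["tcp_pos"],s["ee_rot"],s["joints"],s["wrist_force"])
for n in("wrist","top"):
    im,d,X=pts(n); cv2.imwrite(f"pics/{n}2.png",im[...,::-1]); np.savez(f"pics/{n}2.npz",im=im,d=d,X=X)
E
```

```text
[ 0.51592682 -0.16043406  0.22233063] [[-8.52831420e-01 -5.22186140e-01 -4.52610277e-04]
 [-5.22186271e-01  8.52831426e-01  2.38391580e-04]
 [ 2.61515489e-04  4.39654703e-04 -9.99999869e-01]] [-7.84911405e-02  1.38245444e+01 -1.14823451e+01 -1.50662696e-02
 -6.47190626e+01 -5.84360569e+01] [-0.23999636 -0.930393    0.20161156]
```

View pics/wrist2.png

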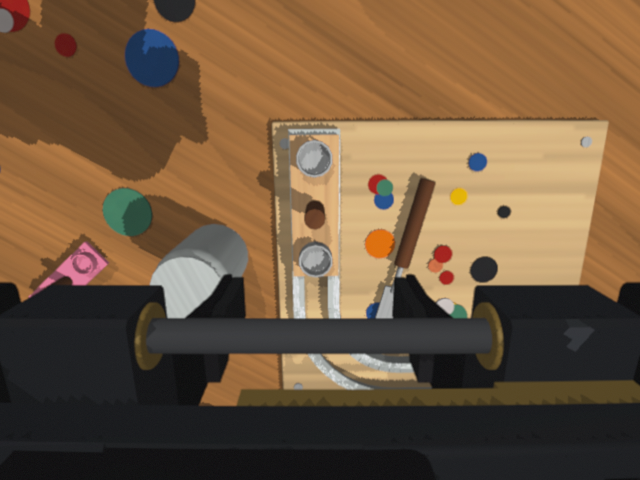

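The post is at wrist pixels (316,210), with dippers at (314,158) and (316,260), centred between the fingers; the can is clear on the left.

```bash
cat > m.py <<'E'
from h import *
import sys
q=np.array([.55844408,-.02968663,.54728005]);c,s=np.cos(q[2]),np.sin(q[2]);R=np.array([[c,-s],[s,c]])
for f in sys.argv[1:]:
    z=np.load(f"pics/{f}.npz");X=z["X"];im=z["im"].astype(int)
    L=np.dstack([(X[...,:2]-q[:2])@R,X[...,2]])
    box=lambda x0,x1,y0,y1,z0,z1:(L[...,0]>x0)&(L[...,0]<x1)&(L[...,1]>y0)&(L[...,1]<y1)&(L[...,2]>z0)&(L[...,2]<z1)
    ext=lambda b:(b.sum(),np.percentile(L[b],[2,50,98],axis=0).round(4).tolist()) if b.sum() else 0
    print(f)
    print("post",ext(box(-.13,-.08,-.115,-.065,.068,.08)))
    print("d front",ext(box(-.085,-.03,-.115,-.065,.039,.05)))
    print("d rear",ext(box(-.18,-.13,-.115,-.065,.039,.05)))
    print("stop",ext(box(.04,.15,.09,.18,.038,.05)))
    print("bump/stop lower",ext(box(.075,.105,.09,.18,.026,.036)))
    g=(im.max(-1)-im.min(-1)<25)&(im.min(-1)>120)
    print("rails entry",ext(g&box(-.03,0,-.125,-.06,.02,.028)))
    print("outer",ext(g&box(-.03,0,-.125,-.09,.02,.028)),"inner",ext(g&box(-.03,0,-.09,-.06,.02,.028)))
    print("rails exit outer",ext(g&box(.09,.13,0.01,.09,.02,.028)),"inner",ext(g&box(.06,.09,0.01,.09,.02,.028)))
    print("board",ext(box(-.2,.14,-.2,.2,.007,.013)))
E
python3 m.py top0 wrist2 scene0
```

```text
top0
post (np.int64(62), [[-0.1129, -0.1011, 0.0694], [-0.1052, -0.0923, 0.0746], [-0.0974, -0.0849, 0.0788]])
d front (np.int64(59), [[-0.0728, -0.1071, 0.0393], [-0.0564, -0.0925, 0.0443], [-0.0428, -0.0772, 0.0493]])
d rear (np.int64(66), [[-0.1651, -0.1091, 0.0394], [-0.1518, -0.0945, 0.0455], [-0.137, -0.0781, 0.0495]])
stop (np.int64(155), [[0.0588, 0.1345, 0.04], [0.0805, 0.1413, 0.044], [0.1033, 0.1484, 0.0475]])
bump/stop lower (np.int64(27), [[0.0761, 0.095, 0.0266], [0.0881, 0.1298, 0.0308], [0.1037, 0.1346, 0.035]])
rails entry (np.int64(143), [[-0.0294, -0.115, 0.0208], [-0.015, -0.1042, 0.0238], [-0.0008, -0.0687, 0.0276]])
outer (np.int64(72), [[-0.0293, -0.1152, 0.0205], [-0.0156, -0.1102, 0.0239], [-0.0006, -0.1049, 0.0277]]) inner (np.int64(71), [[-0.0296, -0.0798, 0.0211], [-0.0142, -0.074, 0.0238], [-0.001, -0.0686, 0.0271]])
rails exit outer (np.int64(195), [[0.1014, 0.0116, 0.0205], [0.1075, 0.0518, 0.0245], [0.1139, 0.0888, 0.0273]]) inner (np.int64(193), [[0.0663, 0.0119, 0.0209], [0.0716, 0.0502, 0.0243], [0.0773, 0.0884, 0.0277]])
board (np.int64(14367), [[-
[... 1471 characters left out ...]
 [0.0912, 0.1319, 0.0321], [0.1043, 0.1349, 0.0355]])
rails entry (np.int64(141), [[-0.0288, -0.1161, 0.0206], [-0.0143, -0.1055, 0.0237], [-0.0006, -0.0701, 0.0262]])
outer (np.int64(75), [[-0.0293, -0.1163, 0.0205], [-0.0151, -0.1108, 0.0236], [-0.0007, -0.1051, 0.0264]]) inner (np.int64(66), [[-0.0279, -0.0808, 0.0209], [-0.014, -0.075, 0.0237], [-0.0007, -0.0699, 0.0255]])
rails exit outer (np.int64(226), [[0.1011, 0.0117, 0.0204], [0.1081, 0.0493, 0.0233], [0.1134, 0.0873, 0.026]]) inner (np.int64(219), [[0.0643, 0.0117, 0.0206], [0.0718, 0.0488, 0.0236], [0.0774, 0.0883, 0.0267]])
board (np.int64(12022), [[-0.1779, -0.1296, 0.0074], [-0.0199, 0.0296, 0.0099], [0.1219, 0.1805, 0.0126]])
```

```bash
cat > fit2.py <<'E'
from h import *
from scipy.optimize import least_squares
q0=np.array([.55844408,-.02968663,.54728005,.0183])
def loc(P,q):
    c,s=np.cos(q[2]),np.sin(q[2]); return (P[...,:2]-q[:2])@np.array([[c,-s],[s,c]])
def dev(P,q):
    l=loc(P,q);x,y=l[...,0],l[...,1]
    return np.where(x<0,-y-.09,np.where(y>0,x-.09,np.hypot(x,y)-.09))
A=[];C=[]
for f in("top0","wrist2","top2","scene0"):
    z=np.load(f"pics/{f}.npz");X=z["X"];im=z["im"].astype(int);l=loc(X,q0)
    e=abs(dev(X,q0));g=(im.max(-1)-im.min(-1)<30)&(im.min(-1)>110)
    b=g&(X[...,2]>.02)&(X[...,2]<.028)&(e>.009)&(e<.028)&(l[...,0]>-.035)&(l[...,1]<.08)
    P=X[b];print(f,len(P)); A.append(P[::max(1,len(P)//600)])
    if f!="scene0":
      for x0 in(-.18,-.08):
        b=(l[...,0]>x0)&(l[...,0]<x0+.05)&(abs(l[...,1]+.092)<.023)&(X[...,2]>.039)&(X[...,2]<.05)
        if b.sum()>30:
            p=l[b]; m=(p.max(0)+p.min(0))/2; C.append((np.percentile(X[b][:,:2],[2,98],axis=0).mean(0)+X[b][:,:2].mean(0))/2)
for sets in ([0],[1],[0,1,2,3]):
    P=np.vstack([A[i] for i in sets]);Cc=np.array(C)
    r=least_squares(lambda q:np.r_[abs(dev(P,q))-q[3],dev(Cc,q)*5],q0,loss="soft_l1",f_scale=.003)
    print(r.x.round(5),np.degrees(r.x[2]),np.median(abs(r.fun)),dev(Cc,r.x).round(4))
np.save("q.npy",r.x)
E
python3 fit2.py
```

```text
top0 1245
wrist2 2106
top2 0
scene0 1481
[ 0.55959 -0.03137  0.5605   0.01797] 32.114531951114714 0.002968013136346745 [-0.0001 -0.0004 -0.0001 -0.0002  0.0016]
[ 0.55916 -0.03143  0.56217  0.01751] 32.20993443262336 0.002937171624504159 [-0.0002 -0.0003 -0.0002 -0.0001  0.0015]
[ 0.55971 -0.03144  0.55925  0.01786] 32.042463461747595 0.003084884519858517 [-0.0001 -0.0004 -0.     -0.0002  0.0017]
```

drive_tool --rows '[{"tx": 0.1, "ty": -0.3, "tz": 3.0, "ax": 0, "ay": 0, "az": -0.011, "claw": 5}, {"tx": 0, "ty": 0, "tz": 3.0, "ax": 0, "ay": 0, "az": 0, "claw": 5}, {"tx": 0, "ty": 0, "tz": 3.0, "ax": 0, "ay": 0, "az": 0, "claw": 5}, {"tx": 0, "ty": 0, "tz": 3.0, "ax": 0, "ay": 0, "az": 0, "claw": 5}, {"tx": 0, "ty": 0, "tz": 2.5, "ax": 0, "ay": 0, "az": 0, "claw": 5}, {"tx": 0, "ty": 0, "tz": 1.5, "ax": 0, "ay": 0, "az": 0, "claw": 5}, {"tx": 0, "ty": 0, "tz": 1.5, "ax": 0, "ay": 0, "az": 0, "claw": 4}, {"tx": 0, "ty": 0, "tz": 0.5, "ax": 0, "ay": 0, "az": 0, "claw": 3}, {"tx": 0, "ty": 0, "tz": 0, "ax": 0, "ay": 0, "az": 0, "claw": 2.4}, {"tx": 0, "ty": 0, "tz": 0, "ax": 0, "ay": 0, "az": 0, "claw": 2.4}]'

```text
time_s: 2.8
tcp_pos: [0.517, -0.1648, 0.0431]
ee_rot: [[-0.849, -0.529, 0.001], [-0.529, 0.849, -0.0], [-0.0, -0.001, -1.0]]
wrist_force: [0.4, -0.4, 0.4]
gripper_width: 0.353
gripper_force: 0.0
```

drive_tool --rows '[{"tx": 0, "ty": 0, "tz": 0, "ax": 0, "ay": 0, "az": 0, "claw": 2.2}, {"tx": 0, "ty": 0, "tz": 0, "ax": 0, "ay": 0, "az": 0, "claw": 2.0}, {"tx": 0, "ty": 0, "tz": 0, "ax": 0, "ay": 0, "az": 0, "claw": 2.0}]'

```text
time_s: 3.05
tcp_pos: [0.5173, -0.1647, 0.0436]
ee_rot: [[-0.849, -0.529, 0.002], [-0.529, 0.849, -0.0], [-0.002, -0.001, -1.0]]
wrist_force: [0.7, -0.3, -0.5]
gripper_width: 0.241
gripper_force: 0.0
```

```bash
python3 - <<'E'
from h import *
s=sense();print(s["tcp_pos"],s["wrist_force"],s["moment"],s["gripper_width"]*87,s["gripper_force"])
im,d,X=pts("wrist"); cv2.imwrite("pics/wrist3.png",im[...,::-1]); np.savez("pics/wrist3.npz",im=im,d=d,X=X)
E
```

```text
[ 0.51729184 -0.1647062   0.04356334] [ 0.67102856 -0.26659053 -0.49346098] [-0.01025576 -0.04113707  0.01898281] 20.98696888495283 0.0
```

View pics/wrist3.png

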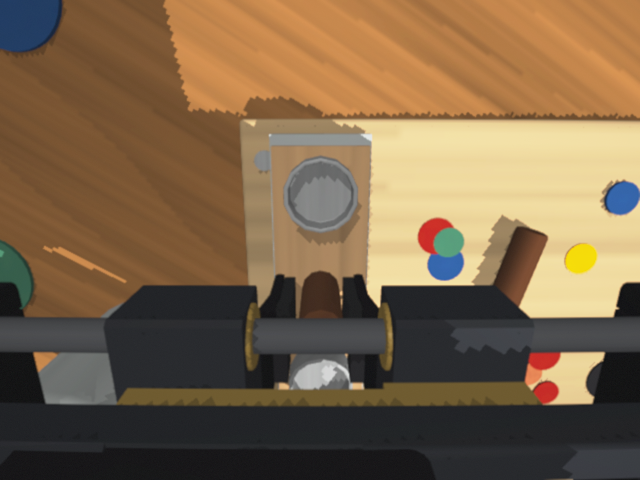

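The post (pixel 322,295) sits centred between the fingers. Closing.

drive_tool --rows '[{"tx": 0, "ty": 0.05, "tz": 0, "ax": 0, "ay": 0, "az": 0, "claw": 1.9}, {"tx": 0, "ty": 0, "tz": 0, "ax": 0, "ay": 0, "az": 0, "claw": 1.8}, {"tx": 0, "ty": 0, "tz": 0, "ax": 0, "ay": 0, "az": 0, "claw": 1.7}, {"tx": 0, "ty": 0, "tz": 0, "ax": 0, "ay": 0, "az": 0, "claw": 1.6}, {"tx": 0, "ty": 0, "tz": 0, "ax": 0, "ay": 0, "az": 0, "claw": 1.4}, {"tx": 0, "ty": 0, "tz": 0, "ax": 0, "ay": 0, "az": 0, "claw": 1.4}]'

```text
time_s: 3.6
tcp_pos: [0.5166, -0.1643, 0.0428]
ee_rot: [[-0.848, -0.529, 0.0], [-0.529, 0.848, -0.0], [-0.0, -0.0, -1.0]]
wrist_force: [-0.8, -1.1, 1.7]
gripper_width: 0.192
gripper_force: 30.0
```

drive_tool --rows '[{"tx": -0.2, "ty": 0, "tz": 0, "ax": 0, "ay": 0, "az": 0, "claw": 1.4}, {"tx": -0.3, "ty": 0, "tz": 0, "ax": 0, "ay": 0, "az": 0, "claw": 1.4}, {"tx": -0.4, "ty": 0, "tz": 0, "ax": 0, "ay": 0, "az": 0, "claw": 1.4}, {"tx": -0.4, "ty": 0, "tz": 0, "ax": 0, "ay": 0, "az": 0, "claw": 1.4}, {"tx": -0.4, "ty": 0, "tz": 0, "ax": 0, "ay": 0, "az": 0, "claw": 1.4}, {"tx": -0.4, "ty": 0, "tz": 0, "ax": 0, "ay": 0, "az": 0, "claw": 1.4}, {"tx": -0.4, "ty": 0, "tz": 0, "ax": 0, "ay": 0, "az": 0, "claw": 1.4}, {"tx": -0.4, "ty": 0, "tz": 0, "ax": 0, "ay": 0, "az": 0, "claw": 1.4}]'

```text
time_s: 4.27
tcp_pos: [0.5398, -0.1493, 0.0428]
ee_rot: [[-0.849, -0.529, -0.003], [-0.529, 0.849, -0.001], [0.003, 0.001, -1.0]]
wrist_force: [-3.6, -1.4, 6.3]
gripper_width: 0.196
gripper_force: 30.0
```

```bash
cat > plan.py <<'E'
# carrier path: both shoes on the centreline; prints rows from the present pose
from h import *
from scipy.optimize import brentq
import sys
q=np.array([.5595,-.0314,.5605])
def cl(s): # s=0 at bend start
    if s<0: return np.array([s,-.09])
    a=s/.09
    if a<np.pi/2: return .09*np.array([np.sin(a),-np.cos(a)])
    return np.array([.09,s-.09*np.pi/2])
def pose(s):
    f=brentq(lambda t:np.linalg.norm(cl(t)-cl(s))-.06,s+.05,s+.08)
    a,b=cl(s),cl(f); return (a+b)/2,np.arctan2(*(b-a)[::-1])
def now():
    st=sense(); c,s=np.cos(q[2]),np.sin(q[2]); R=np.array([[c,-s],[s,c]])
    p=(np.array(st["tcp_pos"])[:2]-q[:2])@R; E=np.array(st["ee_rot"]); x=-E[:2,0]
    th=np.arctan2(x[1],x[0])-q[2]
    F=np.array(st["wrist_force"]); f=F[:2]@R
    return p,th,f,st
if __name__=="__main__":
    p,th,f,st=now(); print("local mm",(p*1e3).round(2),"deg",np.degrees(th).round(2),"F local",f.round(2),F:=st["wrist_force"].round(1),"M",st["moment"].round(2),"t",st["time_s"])
    ss=np.arange(-.2,.3,.0005); PP=[pose(s) for s in ss]
    k=np.argmin([np.linalg.norm(a-p)+.02*abs(b-th) for a,b in PP]); s0=ss[k]
    print("s",s0,"dev mm",((p-PP[k][0])*1e3).round(2),"dth deg",np.degrees(th-PP[k][1]).round(2))
    ds=float(sys.argv[1])/1e3 if len(sys.argv)>1 else .004; n=10
    cp,ct=p,th
    for i in range(1,n+1):
        tp,tt=pose(s0+ds*i); d=tp-cp; fw=np.array([np.cos(ct),np.sin(ct)]); lf=np.array([-fw[1],fw[0]])
        # tool x=-forward, tool y=left, z down
        print(f"tx {-d@fw*100:.2f} ty {d@lf*100:.2f} az {-(tt-ct):.3f}"); cp,ct=tp,tt
E
python3 plan.py 4
```

```text
local mm [-79.34 -89.35] deg -0.17 F local [-3.82  0.74] [-3.6 -1.4  6.3] M [-0.72  1.08 -0.  ] t 4.2667
s -0.10949999999999993 dev mm [0.16 0.65] dth deg -0.17
tx -0.38 ty -0.06 az -0.003
tx -0.40 ty 0.00 az -0.000
tx -0.40 ty 0.00 az -0.000
tx -0.40 ty 0.00 az -0.000
tx -0.40 ty 0.00 az -0.000
tx -0.40 ty 0.00 az -0.000
tx -0.40 ty 0.00 az -0.000
tx -0.40 ty 0.00 az -0.000
tx -0.40 ty 0.00 az -0.000
tx -0.40 ty 0.00 az -0.000
```

drive_tool --rows '[{"tx": -0.4, "ty": -0.03, "tz": 0, "ax": 0, "ay": 0, "az": -0.003, "claw": 1.4}, {"tx": -0.4, "ty": 0, "tz": 0, "ax": 0, "ay": 0, "az": 0, "claw": 1.4}, {"tx": -0.4, "ty": 0, "tz": 0, "ax": 0, "ay": 0, "az": 0, "claw": 1.4}, {"tx": -0.4, "ty": 0, "tz": 0, "ax": 0, "ay": 0, "az": 0, "claw": 1.4}, {"tx": -0.4, "ty": 0, "tz": 0, "ax": 0, "ay": 0, "az": 0, "claw": 1.4}, {"tx": -0.4, "ty": 0, "tz": 0, "ax": 0, "ay": 0, "az": 0, "claw": 1.4}, {"tx": -0.4, "ty": 0, "tz": 0, "ax": 0, "ay": 0, "az": 0, "claw": 1.4}, {"tx": -0.4, "ty": 0, "tz": 0, "ax": 0, "ay": 0, "az": 0, "claw": 1.4}, {"tx": -0.4, "ty": 0, "tz": 0, "ax": 0, "ay": 0, "az": 0, "claw": 1.4}, {"tx": -0.4, "ty": 0, "tz": 0, "ax": 0, "ay": 0, "az": 0, "claw": 1.4}]'

```text
time_s: 5.1
tcp_pos: [0.5738, -0.1283, 0.0428]
ee_rot: [[-0.847, -0.532, -0.003], [-0.532, 0.847, -0.001], [0.003, 0.001, -1.0]]
wrist_force: [-4.2, -2.4, 6.0]
gripper_width: 0.2
gripper_force: 30.0
```

```bash
python3 plan.py 4
```

```text
local mm [-39.39 -89.71] deg 0.0 F local [-4.85  0.25] [-4.2 -2.4  6. ] M [-0.73  1.1   0.01] t 5.1
s -0.0694999999999999 dev mm [0.11 0.29] dth deg 0.0
tx -0.39 ty -0.03 az 0.000
tx -0.40 ty 0.00 az -0.000
tx -0.40 ty 0.00 az -0.001
tx -0.40 ty 0.01 az -0.003
tx -0.40 ty 0.02 az -0.006
tx -0.40 ty 0.02 az -0.009
tx -0.40 ty 0.03 az -0.012
tx -0.40 ty 0.03 az -0.015
tx -0.40 ty 0.04 az -0.019
tx -0.40 ty 0.04 az -0.022
```

drive_tool --rows '[{"tx": -0.4, "ty": 0, "tz": 0, "ax": 0, "ay": 0, "az": 0, "claw": 1.4}, {"tx": -0.4, "ty": 0, "tz": 0, "ax": 0, "ay": 0, "az": 0, "claw": 1.4}, {"tx": -0.4, "ty": 0, "tz": 0, "ax": 0, "ay": 0, "az": -0.002, "claw": 1.4}, {"tx": -0.4, "ty": 0.01, "tz": 0, "ax": 0, "ay": 0, "az": -0.004, "claw": 1.4}, {"tx": -0.4, "ty": 0.02, "tz": 0, "ax": 0, "ay": 0, "az": -0.007, "claw": 1.4}, {"tx": -0.4, "ty": 0.02, "tz": 0, "ax": 0, "ay": 0, "az": -0.01, "claw": 1.4}, {"tx": -0.4, "ty": 0.03, "tz": 0, "ax": 0, "ay": 0, "az": -0.013, "claw": 1.4}, {"tx": -0.4, "ty": 0.03, "tz": 0, "ax": 0, "ay": 0, "az": -0.016, "claw": 1.4}, {"tx": -0.4, "ty": 0.04, "tz": 0, "ax": 0, "ay": 0, "az": -0.02, "claw": 1.4}]'

```text
time_s: 5.85
tcp_pos: [0.6035, -0.1075, 0.0428]
ee_rot: [[-0.806, -0.592, -0.002], [-0.592, 0.806, -0.001], [0.002, 0.001, -1.0]]
wrist_force: [-3.4, -2.4, 5.5]
gripper_width: 0.198
gripper_force: 30.0
```

```bash
python3 plan.py 4
```

```text
local mm [ -3.17 -87.89] deg 4.18 F local [-4.18 -0.27] [-3.4 -2.4  5.5] M [-0.79  0.94 -0.02] t 5.85
s -0.03299999999999986 dev mm [-0.1   0.06] dth deg 0.26
tx -0.41 ty 0.03 az -0.017
tx -0.40 ty 0.04 az -0.025
tx -0.40 ty 0.04 az -0.028
tx -0.39 ty 0.04 az -0.031
tx -0.39 ty 0.03 az -0.034
tx -0.39 ty 0.03 az -0.037
tx -0.39 ty 0.02 az -0.040
tx -0.38 ty 0.01 az -0.043
tx -0.38 ty 0.01 az -0.044
tx -0.38 ty 0.01 az -0.044
```

drive_tool --rows '[{"tx": -0.4, "ty": 0.03, "tz": 0, "ax": 0, "ay": 0, "az": -0.019, "claw": 1.4}, {"tx": -0.4, "ty": 0.04, "tz": 0, "ax": 0, "ay": 0, "az": -0.025, "claw": 1.4}, {"tx": -0.4, "ty": 0.04, "tz": 0, "ax": 0, "ay": 0, "az": -0.029, "claw": 1.4}, {"tx": -0.39, "ty": 0.04, "tz": 0, "ax": 0, "ay": 0, "az": -0.032, "claw": 1.4}, {"tx": -0.39, "ty": 0.03, "tz": 0, "ax": 0, "ay": 0, "az": -0.035, "claw": 1.4}, {"tx": -0.39, "ty": 0.03, "tz": 0, "ax": 0, "ay": 0, "az": -0.038, "claw": 1.4}, {"tx": -0.39, "ty": 0.02, "tz": 0, "ax": 0, "ay": 0, "az": -0.041, "claw": 1.4}, {"tx": -0.38, "ty": 0.01, "tz": 0, "ax": 0, "ay": 0, "az": -0.043, "claw": 1.4}, {"tx": -0.38, "ty": 0.01, "tz": 0, "ax": 0, "ay": 0, "az": -0.044, "claw": 1.4}]'

```text
time_s: 6.6
tcp_pos: [0.6288, -0.0814, 0.0428]
ee_rot: [[-0.588, -0.809, -0.0], [-0.809, 0.588, -0.0], [0.0, -0.0, -1.0]]
wrist_force: [-1.6, -3.1, 4.6]
gripper_width: 0.2
gripper_force: 30.0
```

```bash
python3 plan.py 4
```

```text
local mm [ 32.08 -79.16] deg 21.84 F local [-3.02 -1.71] [-1.6 -3.1  4.6] M [-0.77  0.68 -0.05] t 6.6
s 0.00400000000000017 dev mm [ 0.27 -0.5 ] dth deg -0.17
tx -0.37 ty 0.07 az -0.047
tx -0.38 ty 0.01 az -0.044
tx -0.38 ty 0.01 az -0.044
tx -0.38 ty 0.01 az -0.044
tx -0.38 ty 0.01 az -0.044
tx -0.38 ty 0.01 az -0.044
tx -0.38 ty 0.01 az -0.044
tx -0.38 ty 0.01 az -0.044
tx -0.38 ty 0.01 az -0.044
tx -0.38 ty 0.01 az -0.044
```

drive_tool --rows '[{"tx": -0.38, "ty": 0.05, "tz": 0, "ax": 0, "ay": 0, "az": -0.046, "claw": 1.4}, {"tx": -0.38, "ty": 0.01, "tz": 0, "ax": 0, "ay": 0, "az": -0.044, "claw": 1.4}, {"tx": -0.38, "ty": 0.01, "tz": 0, "ax": 0, "ay": 0, "az": -0.044, "claw": 1.4}, {"tx": -0.38, "ty": 0.01, "tz": 0, "ax": 0, "ay": 0, "az": -0.044, "claw": 1.4}, {"tx": -0.38, "ty": 0.01, "tz": 0, "ax": 0, "ay": 0, "az": -0.044, "claw": 1.4}, {"tx": -0.38, "ty": 0.01, "tz": 0, "ax": 0, "ay": 0, "az": -0.044, "claw": 1.4}, {"tx": -0.38, "ty": 0.01, "tz": 0, "ax": 0, "ay": 0, "az": -0.044, "claw": 1.4}, {"tx": -0.38, "ty": 0.01, "tz": 0, "ax": 0, "ay": 0, "az": -0.044, "claw": 1.4}, {"tx": -0.38, "ty": 0.01, "tz": 0, "ax": 0, "ay": 0, "az": -0.044, "claw": 1.4}]'

```text
time_s: 7.35
tcp_pos: [0.6432, -0.0502, 0.0428]
ee_rot: [[-0.229, -0.973, 0.002], [-0.973, 0.229, -0.0], [-0.0, -0.002, -1.0]]
wrist_force: [-1.3, -3.3, 3.5]
gripper_width: 0.197
gripper_force: 30.0
```

```bash
python3 plan.py 4
```

```text
local mm [ 60.94 -60.41] deg 44.66 F local [-2.79 -2.09] [-1.3 -3.3  3.5] M [-0.85  0.29 -0.04] t 7.35
s 0.0400000000000002 dev mm [ 1.01 -0.34] dth deg -0.28
tx -0.33 ty 0.11 az -0.049
tx -0.38 ty 0.01 az -0.044
tx -0.38 ty 0.01 az -0.044
tx -0.38 ty 0.01 az -0.044
tx -0.38 ty 0.01 az -0.044
tx -0.38 ty 0.01 az -0.044
tx -0.38 ty 0.01 az -0.044
tx -0.38 ty 0.01 az -0.044
tx -0.38 ty 0.01 az -0.044
tx -0.38 ty 0.01 az -0.044
```

drive_tool --rows '[{"tx": -0.36, "ty": 0.06, "tz": 0, "ax": 0, "ay": 0, "az": -0.046, "claw": 1.4}, {"tx": -0.38, "ty": 0.03, "tz": 0, "ax": 0, "ay": 0, "az": -0.044, "claw": 1.4}, {"tx": -0.38, "ty": 0.01, "tz": 0, "ax": 0, "ay": 0, "az": -0.044, "claw": 1.4}, {"tx": -0.38, "ty": 0.01, "tz": 0, "ax": 0, "ay": 0, "az": -0.044, "claw": 1.4}, {"tx": -0.38, "ty": 0.01, "tz": 0, "ax": 0, "ay": 0, "az": -0.044, "claw": 1.4}, {"tx": -0.38, "ty": 0.01, "tz": 0, "ax": 0, "ay": 0, "az": -0.044, "claw": 1.4}, {"tx": -0.38, "ty": 0.01, "tz": 0, "ax": 0, "ay": 0, "az": -0.044, "claw": 1.4}, {"tx": -0.38, "ty": 0.01, "tz": 0, "ax": 0, "ay": 0, "az": -0.044, "claw": 1.4}]'

```text
time_s: 8.02
tcp_pos: [0.6444, -0.0198, 0.0428]
ee_rot: [[0.123, -0.992, 0.002], [-0.992, -0.123, -0.0], [0.0, -0.002, -1.0]]
wrist_force: [1.0, -3.1, 2.6]
gripper_width: 0.198
gripper_force: 30.0
```

```bash
python3 plan.py 4
```

```text
local mm [ 78.08 -35.32] deg 64.95 F local [-0.79 -3.15] [ 1.  -3.1  2.6] M [-0.88 -0.02 -0.01] t 8.0167
s 0.07250000000000023 dev mm [ 0.79 -0.3 ] dth deg -0.67
tx -0.37 ty 0.10 az -0.056
tx -0.38 ty 0.01 az -0.044
tx -0.38 ty 0.00 az -0.043
tx -0.38 ty -0.01 az -0.040
tx -0.38 ty -0.01 az -0.037
tx -0.38 ty -0.02 az -0.034
tx -0.38 ty -0.02 az -0.031
tx -0.38 ty -0.03 az -0.028
tx -0.39 ty -0.03 az -0.025
tx -0.39 ty -0.03 az -0.023
```

drive_tool --rows '[{"tx": -0.37, "ty": 0.05, "tz": 0, "ax": 0, "ay": 0, "az": -0.05, "claw": 1.4}, {"tx": -0.38, "ty": 0.02, "tz": 0, "ax": 0, "ay": 0, "az": -0.045, "claw": 1.4}, {"tx": -0.38, "ty": 0.0, "tz": 0, "ax": 0, "ay": 0, "az": -0.042, "claw": 1.4}, {"tx": -0.38, "ty": -0.01, "tz": 0, "ax": 0, "ay": 0, "az": -0.039, "claw": 1.4}, {"tx": -0.38, "ty": -0.01, "tz": 0, "ax": 0, "ay": 0, "az": -0.036, "claw": 1.4}, {"tx": -0.38, "ty": -0.02, "tz": 0, "ax": 0, "ay": 0, "az": -0.033, "claw": 1.4}, {"tx": -0.38, "ty": -0.02, "tz": 0, "ax": 0, "ay": 0, "az": -0.03, "claw": 1.4}, {"tx": -0.38, "ty": -0.03, "tz": 0, "ax": 0, "ay": 0, "az": -0.027, "claw": 1.4}]'

```text
time_s: 8.68
tcp_pos: [0.6364, 0.0097, 0.0428]
ee_rot: [[0.412, -0.911, 0.002], [-0.911, -0.412, 0.0], [0.001, -0.002, -1.0]]
wrist_force: [0.4, -3.6, 2.7]
gripper_width: 0.2
gripper_force: 30.0
```

```bash
python3 plan.py 4
```

```text
local mm [86.96 -6.06] deg 82.22 F local [-1.57 -3.27] [ 0.4 -3.6  2.7] M [-0.79 -0.24  0.  ] t 8.6833
s 0.10450000000000026 dev mm [0.68 0.02] dth deg -0.65
tx -0.37 ty 0.04 az -0.037
tx -0.39 ty -0.03 az -0.023
tx -0.39 ty -0.03 az -0.020
tx -0.39 ty -0.03 az -0.017
tx -0.39 ty -0.03 az -0.014
tx -0.40 ty -0.02 az -0.011
tx -0.40 ty -0.02 az -0.008
tx -0.40 ty -0.01 az -0.005
tx -0.40 ty -0.01 az -0.002
tx -0.40 ty -0.00 az -0.000
```

drive_tool --rows '[{"tx": -0.38, "ty": 0.01, "tz": 0, "ax": 0, "ay": 0, "az": -0.03, "claw": 1.4}, {"tx": -0.39, "ty": -0.02, "tz": 0, "ax": 0, "ay": 0, "az": -0.022, "claw": 1.4}, {"tx": -0.39, "ty": -0.03, "tz": 0, "ax": 0, "ay": 0, "az": -0.019, "claw": 1.4}, {"tx": -0.39, "ty": -0.03, "tz": 0, "ax": 0, "ay": 0, "az": -0.016, "claw": 1.4}, {"tx": -0.39, "ty": -0.03, "tz": 0, "ax": 0, "ay": 0, "az": -0.013, "claw": 1.4}, {"tx": -0.4, "ty": -0.02, "tz": 0, "ax": 0, "ay": 0, "az": -0.01, "claw": 1.4}, {"tx": -0.4, "ty": -0.02, "tz": 0, "ax": 0, "ay": 0, "az": -0.007, "claw": 1.4}, {"tx": -0.4, "ty": -0.01, "tz": 0, "ax": 0, "ay": 0, "az": -0.004, "claw": 1.4}]'

```text
time_s: 9.35
tcp_pos: [0.6218, 0.038, 0.0428]
ee_rot: [[0.517, -0.856, 0.001], [-0.856, -0.517, -0.0], [0.0, -0.0, -1.0]]
wrist_force: [1.5, -3.1, 4.1]
gripper_width: 0.197
gripper_force: 30.0
```

```bash
cat > sm.py <<'E'
from plan import *
for n in ("top","scene"):
    im,d,X=pts(n); c,s=np.cos(q[2]),np.sin(q[2]); L=np.dstack([(X[...,:2]-q[:2])@np.array([[c,-s],[s,c]]),X[...,2]])
    for nm,(x0,x1,y0,y1,z0,z1) in dict(stop=(.05,.13,.1,.19,.039,.05),fd=(.06,.12,.02,.12,.039,.05)).items():
        b=(L[...,0]>x0)&(L[...,0]<x1)&(L[...,1]>y0)&(L[...,1]<y1)&(L[...,2]>z0)&(L[...,2]<z1)
        print(n,nm,b.sum(),np.percentile(L[b],[2,10,50,90,98],axis=0).round(4)[:,:2].tolist() if b.sum() else "")
    cv2.imwrite(f"pics/{n}5.png",im[...,::-1])
im=cv2.imread("pics/top5.png")[140:300,170:400]; im2=cv2.imread("pics/scene5.png")[200:360,220:450]
cv2.imwrite("pics/c5.png",cv2.resize(np.hstack([im,im2]),(800,278),interpolation=cv2.INTER_CUBIC))
E
python3 plan.py 4|head -2; python3 sm.py
```

```text
local mm [89.65 25.69] deg 89.04 F local [-0.36 -3.39] [ 1.5 -3.1  4.1] M [-0.93 -0.4  -0.02] t 9.35
s 0.1370000000000003 dev mm [-0.3   0.06] dth deg -0.86
top stop 153 [[0.0614, 0.1354], [0.0648, 0.1364], [0.083, 0.1421], [0.1017, 0.148], [0.1051, 0.1492]]
top fd 56 [[0.075, 0.0607], [0.0764, 0.0635], [0.0936, 0.0754], [0.1044, 0.0864], [0.1052, 0.0877]]
scene stop 118 [[0.0597, 0.1332], [0.0631, 0.1344], [0.0876, 0.1402], [0.1173, 0.1461], [0.1194, 0.1476]]
scene fd 18 [[0.0787, 0.0202], [0.0796, 0.0209], [0.1058, 0.0262], [0.1071, 0.0326], [0.1081, 0.0339]]
```

View pics/c5.png

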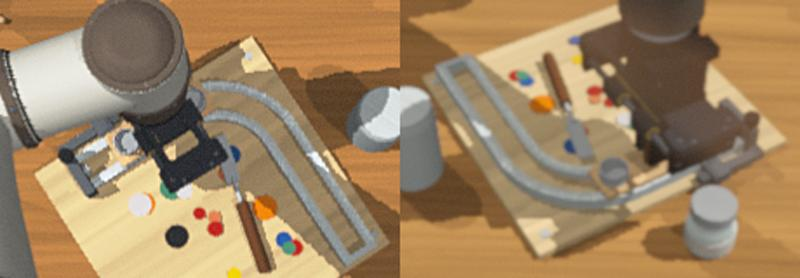

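The carrier is round the bend and in line with the exit leg (c5: front dipper at 127,140, stop at 80,170 at left). The stop face is at about y = 134 mm, so home is near y = 67 mm.

drive_tool --rows '[{"tx": -0.3, "ty": -0.02, "tz": 0, "ax": 0, "ay": 0, "az": -0.008, "claw": 1.4}, {"tx": -0.3, "ty": 0, "tz": 0, "ax": 0, "ay": 0, "az": -0.004, "claw": 1.4}, {"tx": -0.3, "ty": 0, "tz": 0, "ax": 0, "ay": 0, "az": 0, "claw": 1.4}, {"tx": -0.3, "ty": 0, "tz": 0, "ax": 0, "ay": 0, "az": 0, "claw": 1.4}, {"tx": -0.3, "ty": 0, "tz": 0, "ax": 0, "ay": 0, "az": 0, "claw": 1.4}, {"tx": -0.2, "ty": 0, "tz": 0, "ax": 0, "ay": 0, "az": 0, "claw": 1.4}]'

```text
time_s: 9.95
tcp_pos: [0.613, 0.0525, 0.0428]
ee_rot: [[0.527, -0.85, 0.001], [-0.85, -0.527, -0.0], [0.0, -0.0, -1.0]]
wrist_force: [2.7, -3.6, 4.6]
gripper_width: 0.202
gripper_force: 30.0
```

```bash
python3 plan.py 4|head -2
```

```text
local mm [89.95 42.6 ] deg 89.7 F local [ 0.39 -4.46] [ 2.7 -3.6  4.6] M [-1.09 -0.54 -0.  ] t 9.95
s 0.1540000000000003 dev mm [-0.05 -0.03] dth deg -0.3
```

drive_tool --rows '[{"tx": -0.2, "ty": 0, "tz": 0, "ax": 0, "ay": 0, "az": 0, "claw": 1.4}, {"tx": -0.2, "ty": 0, "tz": 0, "ax": 0, "ay": 0, "az": 0, "claw": 1.4}]'

```text
time_s: 10.12
tcp_pos: [0.6107, 0.055, 0.0428]
ee_rot: [[0.527, -0.85, -0.0], [-0.85, -0.527, -0.001], [0.001, 0.001, -1.0]]
wrist_force: [2.9, -6.8, 5.9]
gripper_width: 0.197
gripper_force: 30.0
```

```bash
python3 plan.py 4|head -2
```

```text
local mm [89.33 45.95] deg 89.71 F local [-1.19 -7.32] [ 2.9 -6.8  5.9] M [-2.08 -0.55  0.02] t 10.1167
s 0.1575000000000003 dev mm [-0.67 -0.18] dth deg -0.29
```

drive_tool --rows '[{"tx": -0.2, "ty": 0, "tz": 0, "ax": 0, "ay": 0, "az": 0, "claw": 1.4}, {"tx": -0.2, "ty": 0, "tz": 0, "ax": 0, "ay": 0, "az": 0, "claw": 1.4}]'

```text
time_s: 10.28
tcp_pos: [0.6083, 0.0579, 0.0428]
ee_rot: [[0.527, -0.85, -0.001], [-0.85, -0.527, -0.002], [0.001, 0.002, -1.0]]
wrist_force: [1.7, -7.6, 6.5]
gripper_width: 0.196
gripper_force: 30.0
```

```bash
python3 plan.py 4|head -2
```

```text
local mm [88.79 49.73] deg 89.69 F local [-2.65 -7.35] [ 1.7 -7.6  6.5] M [-2.22 -0.39  0.04] t 10.2833
s 0.1610000000000003 dev mm [-1.21  0.1 ] dth deg -0.31
```

drive_tool --rows '[{"tx": -0.2, "ty": -0.03, "tz": -0.02, "ax": 0, "ay": 0, "az": 0, "claw": 1.4}, {"tx": -0.2, "ty": -0.03, "tz": 0, "ax": 0, "ay": 0, "az": 0, "claw": 1.4}]'

```text
time_s: 10.45
tcp_pos: [0.606, 0.0614, 0.0428]
ee_rot: [[0.527, -0.85, -0.003], [-0.85, -0.527, -0.002], [0.0, 0.004, -1.0]]
wrist_force: [0.1, -8.1, 7.4]
gripper_width: 0.193
gripper_force: 30.0
```

```bash
python3 plan.py 4|head -2
```

```text
local mm [88.73 53.91] deg 89.67 F local [-4.18 -6.9 ] [ 0.1 -8.1  7.4] M [-2.26 -0.09  0.  ] t 10.45
s 0.1655000000000003 dev mm [-1.27 -0.22] dth deg -0.33
```

drive_tool --rows '[{"tx": -0.2, "ty": 0, "tz": 0, "ax": 0, "ay": 0, "az": 0, "claw": 1.4}, {"tx": -0.2, "ty": 0, "tz": 0, "ax": 0, "ay": 0, "az": 0, "claw": 1.4}]'

```text
time_s: 10.62
tcp_pos: [0.6038, 0.0649, 0.0428]
ee_rot: [[0.527, -0.85, -0.003], [-0.85, -0.527, -0.002], [0.0, 0.004, -1.0]]
wrist_force: [0.6, -7.8, 6.9]
gripper_width: 0.197
gripper_force: 30.0
```

```bash
python3 plan.py 4|head -2
```

```text
local mm [88.72 57.99] deg 89.67 F local [-3.58 -6.93] [ 0.6 -7.8  6.9] M [-2.06 -0.06 -0.02] t 10.6167
s 0.16950000000000032 dev mm [-1.28 -0.14] dth deg -0.33
```

drive_tool --rows '[{"tx": -0.2, "ty": 0.03, "tz": 0, "ax": 0, "ay": 0, "az": 0, "claw": 1.4}, {"tx": -0.2, "ty": 0, "tz": 0, "ax": 0, "ay": 0, "az": 0, "claw": 1.4}]'

```text
time_s: 10.78
tcp_pos: [0.6015, 0.0683, 0.0428]
ee_rot: [[0.527, -0.85, -0.003], [-0.85, -0.527, -0.002], [0.0, 0.003, -1.0]]
wrist_force: [0.9, -6.5, 7.0]
gripper_width: 0.202
gripper_force: 30.0
```

```bash
python3 plan.py 4|head -2
```

```text
local mm [88.57 62.09] deg 89.67 F local [-2.72 -5.96] [ 0.9 -6.5  7. ] M [-1.98 -0.12  0.01] t 10.7833
s 0.17350000000000032 dev mm [-1.43 -0.04] dth deg -0.33
```

drive_tool --rows '[{"tx": -0.15, "ty": 0, "tz": 0, "ax": 0, "ay": 0, "az": 0, "claw": 1.4}, {"tx": -0.15, "ty": 0, "tz": 0, "ax": 0, "ay": 0, "az": 0, "claw": 1.4}]'

```text
time_s: 10.95
tcp_pos: [0.5999, 0.0709, 0.0428]
ee_rot: [[0.527, -0.85, -0.003], [-0.85, -0.527, -0.002], [0.0, 0.003, -1.0]]
wrist_force: [1.6, -6.5, 6.9]
gripper_width: 0.196
gripper_force: 30.0
```

```bash
python3 plan.py 4|head -2
```

```text
local mm [88.57 65.16] deg 89.68 F local [-2.14 -6.33] [ 1.6 -6.5  6.9] M [-1.88 -0.11  0.06] t 10.95
s 0.17650000000000032 dev mm [-1.43  0.03] dth deg -0.32
```

drive_tool --rows '[{"tx": -0.1, "ty": 0, "tz": 0, "ax": 0, "ay": 0, "az": 0, "claw": 1.4}, {"tx": -0.1, "ty": 0, "tz": 0, "ax": 0, "ay": 0, "az": 0, "claw": 1.4}]'

```text
time_s: 11.12
tcp_pos: [0.5989, 0.0727, 0.0428]
ee_rot: [[0.527, -0.85, -0.003], [-0.85, -0.527, -0.002], [0.0, 0.003, -1.0]]
wrist_force: [1.1, -6.3, 6.6]
gripper_width: 0.199
gripper_force: 30.0
```

```bash
python3 plan.py 4|head -2
```

```text
local mm [88.68 67.21] deg 89.68 F local [-2.46 -5.91] [ 1.1 -6.3  6.6] M [-1.75 -0.17  0.04] t 11.1167
s 0.17850000000000033 dev mm [-1.32  0.08] dth deg -0.32
```

drive_tool --rows '[{"tx": -0.1, "ty": 0, "tz": 0, "ax": 0, "ay": 0, "az": 0, "claw": 1.4}, {"tx": -0.05, "ty": 0, "tz": 0, "ax": 0, "ay": 0, "az": 0, "claw": 1.4}]'

```text
time_s: 11.28
tcp_pos: [0.5987, 0.0732, 0.0428]
ee_rot: [[0.527, -0.85, -0.002], [-0.85, -0.527, -0.003], [0.001, 0.003, -1.0]]
wrist_force: [3.4, -11.2, 4.5]
gripper_width: 0.199
gripper_force: 30.0
```

```bash
python3 plan.py 4|head -2; python3 sm.py
```

```text
local mm [88.84 67.73] deg 89.7 F local [ -3.05 -11.29] [  3.4 -11.2   4.5] M [-3.26 -1.04  0.03] t 11.2833
s 0.17900000000000033 dev mm [-1.16  0.1 ] dth deg -0.3
top stop 202 [[0.061, 0.1092], [0.0655, 0.1203], [0.0845, 0.14], [0.1025, 0.1476], [0.105, 0.1491]]
top fd 35 [[0.0733, 0.0204], [0.0738, 0.0224], [0.0991, 0.1049], [0.104, 0.1174], [0.105, 0.1189]]
scene stop 0 
scene fd 118 [[0.0728, 0.0213], [0.0746, 0.024], [0.0903, 0.0556], [0.1058, 0.0694], [0.107, 0.0769]]
```

The force stepped from 6 to 11 N and motion stalled at y = 67.7 mm, which matches the predicted stop position, so the carrier is home. Releasing.

drive_tool --rows '[{"tx": 0, "ty": 0, "tz": 0, "ax": 0, "ay": 0, "az": 0, "claw": 2.0}, {"tx": 0, "ty": 0, "tz": 0, "ax": 0, "ay": 0, "az": 0, "claw": 3.0}, {"tx": 0, "ty": 0, "tz": 0, "ax": 0, "ay": 0, "az": 0, "claw": 4.0}, {"tx": 0, "ty": 0, "tz": 0, "ax": 0, "ay": 0, "az": 0, "claw": 4.5}, {"tx": 0, "ty": 0, "tz": 0, "ax": 0, "ay": 0, "az": 0, "claw": 4.5}, {"tx": 0, "ty": 0, "tz": 0, "ax": 0, "ay": 0, "az": 0, "claw": 4.5}]'

```text
time_s: 11.88
tcp_pos: [0.5988, 0.0753, 0.0423]
ee_rot: [[0.527, -0.85, -0.001], [-0.85, -0.527, 0.0], [-0.001, 0.001, -1.0]]
wrist_force: [1.6, -0.2, -0.4]
gripper_width: 0.487
gripper_force: 0.0
```

drive_tool --rows '[{"tx": 0, "ty": 0, "tz": -1, "ax": 0, "ay": 0, "az": 0, "claw": 4.5}, {"tx": 0, "ty": 0, "tz": -2, "ax": 0, "ay": 0, "az": 0, "claw": 4.5}, {"tx": 0, "ty": 0, "tz": -3, "ax": 0, "ay": 0, "az": 0, "claw": 4.5}, {"tx": 0, "ty": 0, "tz": -3, "ax": 0, "ay": 0, "az": 0, "claw": 4.5}, {"tx": 0, "ty": 0, "tz": -3, "ax": 0, "ay": 0, "az": 0, "claw": 4.5}, {"tx": 0, "ty": 0, "tz": -3, "ax": 0, "ay": 0, "az": 0, "claw": 4.5}, {"tx": 2, "ty": 0, "tz": -1, "ax": 0, "ay": 0, "az": 0, "claw": 4.5}, {"tx": 3, "ty": 0, "tz": 0, "ax": 0, "ay": 0, "az": 0, "claw": 4.5}, {"tx": 0, "ty": 0, "tz": 0, "ax": 0, "ay": 0, "az": 0, "claw": 4.5}]'

```text
time_s: 12.63
tcp_pos: [0.6277, 0.03, 0.205]
ee_rot: [[0.525, -0.851, 0.004], [-0.851, -0.525, 0.0], [0.002, -0.004, -1.0]]
wrist_force: [0.7, 0.1, -0.0]
gripper_width: 0.52
gripper_force: 0.0
```

```bash
python3 - <<'E'
from plan import *
p,th,f,st=now();print(p,st["wrist_force"])
def rep(n):
    im,d,X=pts(n); c,s=np.cos(q[2]),np.sin(q[2]); L=np.dstack([(X[...,:2]-q[:2])@np.array([[c,-s],[s,c]]),X[...,2]])
    for nm,(x0,x1,y0,y1,z0,z1) in dict(stop=(.05,.13,.133,.19,.04,.048),fd=(.065,.115,.09,.132,.039,.05),rd=(.065,.115,-.01,.045,.039,.05),post=(.07,.11,.045,.09,.068,.078),deck=(.075,.105,.0,.16,.029,.034)).items():
        b=(L[...,0]>x0)&(L[...,0]<x1)&(L[...,1]>y0)&(L[...,1]<y1)&(L[...,2]>z0)&(L[...,2]<z1)
        print(n,nm,b.sum(),np.percentile(L[b],[2,50,98],axis=0).round(4)[:,:2].tolist() if b.sum() else "")
    return im
im=rep("wrist"); cv2.imwrite("pics/w6.png",im[...,::-1]); rep("top")
E
```

```text
[0.09039363 0.01572953] [ 0.67069775  0.13871467 -0.0344568 ]
wrist stop 0 
wrist fd 170 [[0.0751, 0.0988], [0.0891, 0.102], [0.1036, 0.1102]]
wrist rd 337 [[0.0741, 0.0055], [0.0888, 0.0215], [0.1042, 0.0356]]
wrist post 367 [[0.0816, 0.0593], [0.0891, 0.0669], [0.0973, 0.0756]]
wrist deck 2196 [[0.0754, 0.0021], [0.0906, 0.0512], [0.1045, 0.1126]]
top stop 148 [[0.0605, 0.1357], [0.083, 0.1421], [0.1047, 0.1491]]
top fd 66 [[0.0737, 0.1002], [0.0889, 0.1153], [0.1033, 0.1303]]
top rd 6 [[0.0737, 0.0143], [0.0746, 0.0177], [0.076, 0.0219]]
top post 61 [[0.0807, 0.0606], [0.0886, 0.0684], [0.0965, 0.0762]]
top deck 263 [[0.0753, 0.0443], [0.0876, 0.0879], [0.1043, 0.1344]]
```

View pics/w6.png

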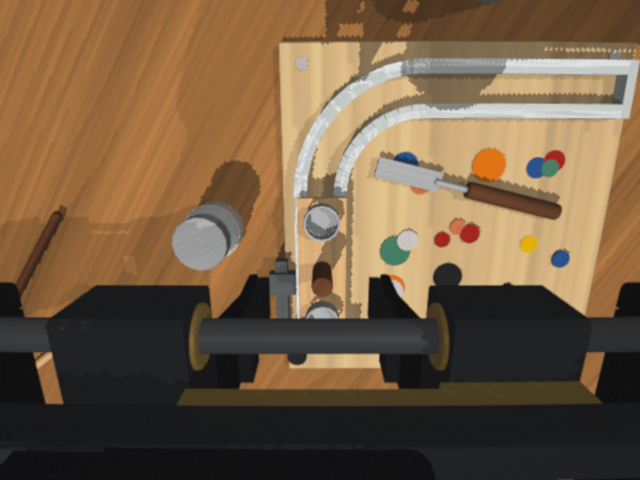

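The wrist picture shows the carrier free in the exit leg (post 322,278, rear dipper 322,221), with the jar and knife in place. Its position is within 1 mm of where the stop was felt.

```bash
python3 -c "
from station import finish_job; print(finish_job())"
```

```text
the job is handed in; nothing more can be done
None
```

The carrier went round the bend and past the catch to the end stop and was let go. I handed the job in at about 12.6 s with no result shown; the highest wrist reading, about 12.5 N, came at the stop, and the jar and knife look unmoved in the last picture (I did not re-check the can).

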